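Find the loose bottle cap by feel and tag it

TASK

The white sealing band of one of the three clamped brown bottles no longer holds its cap. Grip the caps one after another and feel each gently in the opening direction (anticlockwise from above): ease off a cap that holds firm, without turning its band, and when you find the one that gives easily, turn it about 25 degrees and leave it so. Then set the red ring tag over the neck of that bottle so that it lies flat on the shoulder, let go, and leave the other things where they stand.

Things in the scene. Friction and masses are not known exactly. Their poses are not given: they have to be found in the camera images.
- cap_a_top (a point): Black ribbed screw cap, 26.7 mm across, 24 high, on an upright amber bottle (52 mm across) clamped in a fixed round stand (foot 86 mm). Point: centre of the cap's top face, 128 mm over the worktop, on its vertical turning axis. All 3 look alike. Under the cap the shoulder is a cone: radius 10 mm at 12 mm below the cap's top, 24 mm at 34 mm: grip only the upper 15 mm of the cap.
- cap_a_mark (a point): Outer end of the white index line on top of cap a, 12 mm from the cap's axis; it turns with the cap. At the start it points to the stand's front (-x of point cap_a_top).
- band_a_mark (a point): Red spot on the white sealing band (30 mm across, 3.5 mm high) just under cap a, 14 mm from the axis, 23 mm below the cap's top. A firm cap and its band turn only together; the loose cap turns without its band. Not to be moved.
- cap_b_top (a point): Centre of the top face of cap b; bottle, cap, stand and shoulder as for cap a. Caps start at their closed stop, turn anticlockwise only and stay where left. One of the three (any) is loose: it turns at under 0.1 N m. The others are held by their bands, which tear round at 0.40 N m or more. 0.2 N m tells them apart and harms none (zero the moment after gripping).
- cap_b_mark (a point): Outer end of the white index line on top of cap b, 12 mm from the cap's axis; it turns with the cap. At the start it points to the stand's front (-x of point cap_b_top).
- band_b_mark (a point): Red spot on the white sealing band (30 mm across, 3.5 mm high) just under cap b, 14 mm from the axis, 23 mm below the cap's top. A firm cap and its band turn only together; the loose cap turns without its band. Not to be moved.
- cap_c_top (a point): Centre of the top face of cap c; bottle, cap, stand and shoulder as for cap a. The names a, b, c say nothing of which cap is loose or where it stands. The ribbed caps grip well: friction about 1.8, 14 N of grip is plenty. A firm cap is stiff: gripped so, the hand feels 0.2 to 0.3 N m after 1 degree of turn, so go in steps of about a degree and feel after each.
- cap_c_mark (a point): Outer end of the white index line on top of cap c, 12 mm from the cap's axis; it turns with the cap. At the start it points to the stand's front (-x of point cap_c_top).
- band_c_mark (a point): Red spot on the white sealing band (30 mm across, 3.5 mm high) just under cap c, 14 mm from the axis, 23 mm below the cap's top. A firm cap and its band turn only together; the loose cap turns without its band. Not to be moved.
- tag: Red plastic ring lying flat, about 30 g: 54 mm outside, 43 mm inside diameter, 10 mm high, with a flat tab 22 x 18 x 4 mm on its +x side. Origin: centre of its underside, z up. Pinch the ring across its y axis. Over a neck it passes the cap and rests flat on the cone of the shoulder, underside about 30 mm below the cap's top.
- beaker: 100 ml beaker, 58 mm in diameter, 69 mm high; bystander, leave alone. Origin at the centre of its underside.
- dish: covered culture dish, 58 mm in diameter, 15 mm high; bystander, leave alone. Origin at the centre of its underside.
- dropper: small brown dropper bottle, 34 mm in diameter, 102 mm high; bystander, leave alone. Origin at the centre of its underside.
Things that resemble listed ones, but are neither listed nor needed, are in the scene too. Of the things that look like the tag, the larger one is meant.

How it is judged:
By the outcome, as a careful person would: the job done as asked, in the order asked, and still so for the second after the job is handed in, with the robot touching nothing.
It also fails if it takes over 72 s, if anything falls off the work surface, if the arm or the gripper's body presses on something with over 40 N, if the wrist force passes 120 N, or if a joint passes its speed limit or range.

ROBOT

A 7-joint arm with a two-finger parallel gripper is mounted at the origin on a cart in front of the work surface, level with it; the furniture and walls round the work are solid. World frame = base frame: x ahead of the robot, y to its left, z up, the work surface at z = 0. Lengths are in m, angles in rad, forces in N, time in s.
With the tool pointing down it reaches from about 0.35 to 0.9 m from the base axis. Payload 19.9 kg.
Tool frame: the origin (TCP) lies at the very end of the fingers, on their centre line; the grasp point (between the pads) lies 19 mm behind it (bot.grip_depth is the z of the grasp point in the tool frame, in m); z points along the fingers, y is the line along which they close (so a half turn about z gives the same grasp; the last joint's range is limited). The gripper opens to 94 mm and grips with 3 to 60 N. Pads are 16 mm wide; open, the fingers measure 119 mm over their backs; the gripper's body (75 mm by 177 mm) begins 78 mm behind the grasp point.
Start: joints at [1.272, 0.417, -0.01, 1.614, 0.005, 1.111, -0.053], TCP at [0.159, -0.604, 0.205] pointing down, gripper open.
Joint ranges: [-2.81, 2.81], [-0.39, 2.02], [-1.27, 1.25], [0.06, 2.57], [-1.19, 4.33], [0.19, 2], [-2.82, 2.82]. Speed limits (rad/s): [1.89, 1.89, 2.39, 2.39, 3.01, 3.01, 3.01].

INTERFACE

Orientations are given as a unit quaternion [w, x, y, z].
In Python, from rig import bot gives the robot as it stands.
- The arm moves only by the shell command python3 -m pendant 'ROWS' [FORCE]. ROWS is JSON, a list of rows, each an object with "slide": the shift along the world's x, y, z as a fraction of full scale, a list of three; "turn": the turn, a rotation vector about the world's x, y, z as a fraction of full scale, a list of three; "fingers": the opening, from -1 (shut) to 1 (fully open). In form: [{"slide": [x, y, z], "turn": [rx, ry, rz], "fingers": fingers}, ...]. A call has 1 to 12 rows; each row is the pose to reach, as a shift and turn from the pose commanded when the call began; what a row does not reach only later rows make up. Full scale, the value 1, is 10 cm for a shift and 30 degrees for a turn. A row lasts 1/10 s, in which the tool goes at most 50 mm and 8.59 degrees, less where a joint would pass 70% of its speed; a pose out of reach is approached as far as the arm can. A call with a number of a shift or a turn outside -1 to 1 is refused whole. A call with a gripper value outside its range is refused whole. The fingers move at their own pace and stop on an object; FORCE is the grip in N (left out, the last holds). Time passes only in rows, so rows that repeat a pose let the fingers close. It gives the time, the measured TCP pose, the force, the opening and the grip force at its end, in the units of the state.
- bot.read_state(): the state, without advancing time (a new reading comes with each control period).
- bot.read_camera(name): name is "scene" or "top"; returns a dict with "image" (420x560x3 uint8, red, green, blue), "fov_y" (degrees; the focal length in pixels is half the picture's height over the tangent of half this angle, whatever the lens; pixels are square), "cx", "cy" (the principal point, pixels), "R" (3x3) and "t" (3): a world point X has camera coordinates R X + t. Camera axes: x right, y down, z forward; pixel columns grow to the right and rows downward; lengths in m; the calibration is good to about 2 mm. A picture is of the moment at which its call begins. There is no depth.
- bot.hand_in(): hands the job in; it is judged then, once.
The state is a dict: "time": time; "qpos": joint angles; "joint_velocities": joint speeds; "effort": joint torques, N m; "tcp_pos": TCP position; "orientation": TCP orientation; "ft_force": force on the tool from outside, world axes, zero at the start; "ft_torque": the same for the moment, N m; "opening": finger opening in m; "grasp_force": force on a finger pad.
Only numpy, scipy, OpenCV 4.12 (cv2) and the standard library are available. Lean on these libraries where they do the work, as an engineer would, in place of code of your own. Each camera call takes 0.05 s, during which the arm holds its last target. There are 200 camera calls.

## Working session

There is one attempt and no reset: what is moved stays moved. The work goes in short steps, Python scripts to look and compute and a shell command to move; the robot and the scene stay as the last step left them, time stands still between calls to the robot, and variables do not carry over. Pictures are saved under pics/ and viewed, at most 10 in all, crops included, and the job is handed in when it is done.

```bash
mkdir -p pics; python3 - <<'E'
from rig import bot
import cv2,pickle
for n in("scene","top"):
    c=bot.read_camera(n);pickle.dump(c,open(f"{n}0.pkl","wb"));cv2.imwrite(f"pics/{n}0.png",c["image"][:,:,::-1])
    print(n,c["fov_y"],c["cx"],c["cy"],c["R"],c["t"])
s=bot.read_state();print(s["time"],s["tcp_pos"],s["orientation"],s["opening"],bot.grip_depth)
E
```

```text
scene 53.84431835318729 281.4161164545548 209.17005172917294 [[-0.77927936 -0.62640232  0.01854209]
 [-0.42777842  0.510092   -0.74619821]
 [ 0.45796212 -0.58942878 -0.66546556]] [0.38614378 0.30691561 0.68833068]
top 57.83403993893026 281.78156169607433 213.28579116281492 [[-0.02481142 -0.99904603 -0.03593648]
 [-0.99496338  0.02817039 -0.09619929]
 [ 0.09711986  0.03336864 -0.99471316]] [-0.00481885  0.54061336  0.99903266]
0.1 [ 0.15925578 -0.60401659  0.20487966] [-5.44660560e-04  9.91700813e-01  1.28565894e-01 -1.11216318e-04] 0.09360614277093889 -0.0188
```

View pics/scene0.png

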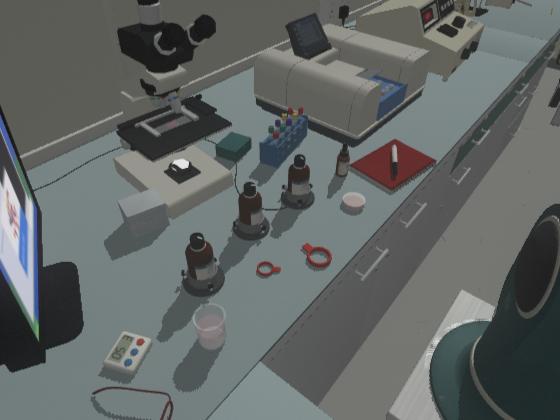

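View pics/top0.png

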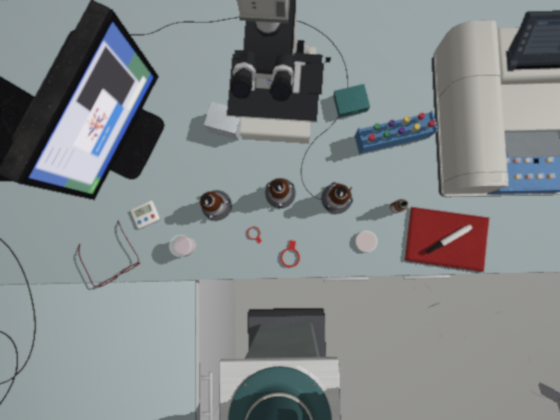

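The scene view shows three bottles with cap tops near (197,240), (250,187) and (299,161). The red rings are at (265,268), small, and (319,257), large. In the top view the caps are near (209,200), (277,187) and (340,192), and the rings are at (253,233), small, and (290,256), large. The large one, with its tab up, fits "the larger one is meant". I'll confirm in an enlarged crop.

```bash
cat > h.py <<'E'
import numpy as np,cv2,pickle
def f(c): return c["image"].shape[0]/2/np.tan(np.radians(c["fov_y"])/2)
def ray(c,uv,z):
    d=np.array([(uv[0]-c["cx"])/f(c),(uv[1]-c["cy"])/f(c),1]);R=np.array(c["R"]);t=np.array(c["t"])
    o=-R.T@t;w=R.T@d;return o+w*(z-o[2])/w[2]
def proj(c,X):
    p=np.array(c["R"])@X+c["t"];return p[0]/p[2]*f(c)+c["cx"],p[1]/p[2]*f(c)+c["cy"]
def red(c):
    h=cv2.cvtColor(c["image"],cv2.COLOR_RGB2HSV)
    return cv2.inRange(h,(0,140,90),(6,255,255))|cv2.inRange(h,(172,140,90),(180,255,255))
E
python3 - <<'E'
from h import *
C={n:pickle.load(open(f"{n}0.pkl","rb")) for n in("scene","top")}
for n,c in C.items():
    k,l,s,ce=cv2.connectedComponentsWithStats(red(c))
    for i in range(1,k):
        if 25<s[i,4]<600: print(n,s[i],ce[i].round(1),ray(c,ce[i],.01).round(3))
a=C["top"]["image"];b=C["scene"]["image"]
g=lambda im,y,x,h,w,k:cv2.resize(im[y:y+h,x:x+w],(w*k,h*k),interpolation=cv2.INTER_CUBIC)
A=g(a,168,185,100,190,4); B=np.hstack([g(b,228,165,50,63,6)[:,:378],g(b,172,218,50,63,6)[:,:378]])
out=np.zeros((600,760,3),np.uint8);out[:400]=A
for i,(x,y) in enumerate([(170,228),(223,175),(272,148)]): out[400:,i*190:i*190+190]=g(b,y,x,40,38,5)
out[400:,570:]=g(b,238,297,40,38,5)
cv2.imwrite("pics/crop.png",out[:,:,::-1])
E
```

```text
scene [394 145  35  39 506] [408.  162.9] [ 0.428 -0.483  0.01 ]
scene [358 148  35  38 450] [379.1 165.9] [ 0.483 -0.418  0.01 ]
scene [303 244  28  21 112] [314.6 252.9] [ 0.433 -0.037  0.01 ]
scene [268 263  12  11  33] [274.2 268.6] [0.472 0.053 0.01 ]
top [288 241   7   9  43] [291.5 245.1] [ 0.454 -0.043  0.01 ]
```

View pics/crop.png

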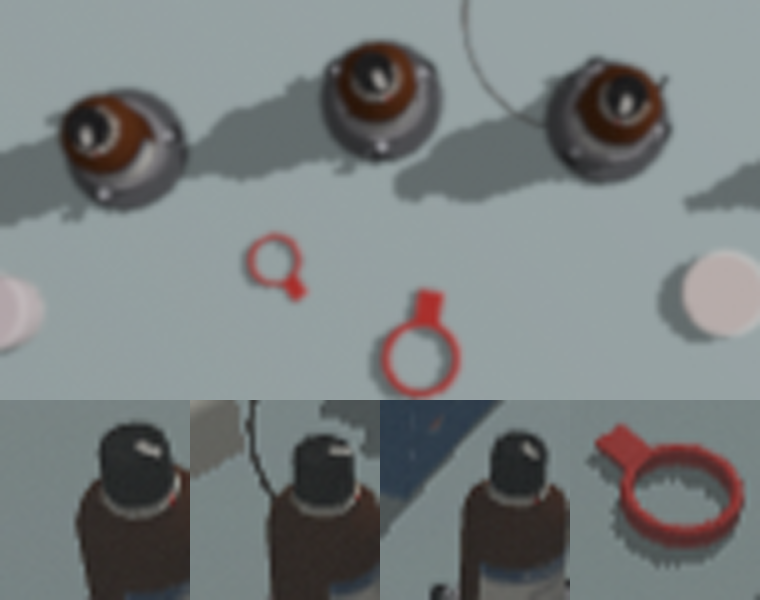

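The crop shows the larger red ring with its tab toward +x at crop (420,355), i.e. top image (290,257). The smaller ring is at crop (275,262), i.e. top (254,233). The larger one (290,256) is the tag. The black caps are inside white band rims at top pixels of about (208,200), (279,187) and (341,192).

```bash
cat >> h.py <<'E'
def redm(c):
    im=c["image"].astype(int);return ((im[...,0]-np.maximum(im[...,1],im[...,2])>45)*255).astype(np.uint8)
def blob(m,near,minA=15):
    k,l,s,ce=cv2.connectedComponentsWithStats(m)
    i=min([i for i in range(1,k) if s[i,4]>=minA],key=lambda i:np.hypot(*(ce[i]-near)))
    return ((l==i)*255).astype(np.uint8)
def capc(c,near,r):
    # filled dark neutral silhouette near 'near', upscaled 4x -> pixel centroid,size
    x0,y0=int(near[0])-r,int(near[1])-r;im=c["image"][y0:y0+2*r,x0:x0+2*r]
    im=cv2.resize(im,None,fx=4,fy=4,interpolation=cv2.INTER_CUBIC).astype(int)
    m=((im.max(2)<75)&(im[...,0]-im[...,2]<12)).astype(np.uint8)*255
    m=blob(m,np.array([4*r,4*r]),80)
    k,_=cv2.findContours(m,cv2.RETR_EXTERNAL,cv2.CHAIN_APPROX_NONE)
    h=cv2.convexHull(max(k,key=cv2.contourArea));M=cv2.moments(h);b=cv2.boundingRect(h)
    return np.array([M["m10"]/M["m00"],M["m01"]/M["m00"]])/4-.375+[x0,y0],np.array(b)/4
def ringc(c,near,z=.01):
    m=redm(c);b=blob(m,np.array(near));k,h=cv2.findContours(b,cv2.RETR_CCOMP,cv2.CHAIN_APPROX_NONE)
    ins=max([k[i] for i in range(len(k)) if h[0,i,3]>=0],key=cv2.contourArea)
    e=cv2.fitEllipse(ins);ce=np.array(cv2.connectedComponentsWithStats(b)[3][1])
    return e,ray(c,e[0],z),ray(c,ce,z)
E
python3 - <<'E'
from h import *
C={n:pickle.load(open(f"{n}0.pkl","rb")) for n in("scene","top")}
for n,P in(("top",[(208,200),(279,187),(341,192)]),("scene",[(198,240),(250,189),(299,161)])):
    c=C[n]
    for p in P:
        q,b=capc(c,p,11 if n=="top" else 13);print(n,q.round(1),b[2:],ray(c,q,.1175).round(4))
for n,p in(("top",(290,256)),("scene",(319,257))):
    e,a,b=ringc(C[n],p);print(n,e,a.round(4),b.round(4),np.degrees(np.arctan2(*(b-a)[[1,0]])))
# stand foot, dark-gray discs? project check
for n,p in(("top",(290,256)),("top",(366,241)),("top",(181,246)),("top",(400,205))): print(p,ray(C[n],p,.02).round(3))
print(ray(C["top"],(254,233),.01))
E
```

```text
top [205.2 201.5] [12.75 17.5 ] [0.5662 0.1671 0.1175]
top [277.5 186.1] [10.  10.5] [ 0.599  -0.0134  0.1175]
top [340.3 192. ] [11.5  10.25] [ 0.5797 -0.1671  0.1175]
scene [195.5 243.4] [20.   20.25] [0.5666 0.1703 0.1175]
scene [246.7 192.4] [19.5 20. ] [ 0.5946 -0.0013  0.1175]
scene [297.2 164.8] [16.75 19.5 ] [ 0.5732 -0.1517  0.1175]
top ((289.8162536621094, 257.2083435058594), (16.493106842041016, 16.805164337158203), 174.7293243408203) [ 0.4219 -0.0374  0.01  ] [ 0.4334 -0.0397  0.01  ] -10.939590739257548
scene ((318.97625732421875, 255.4723663330078), (15.471914291381836, 20.683183670043945), 97.91307830810547) [ 0.4211 -0.0371  0.01  ] [ 0.4308 -0.0378  0.01  ] -3.7854767848381567
(290, 256) [ 0.425 -0.038  0.02 ]
(366, 241) [ 0.46  -0.242  0.02 ]
(181, 246) [0.459 0.257 0.02 ]
(400, 205) [ 0.554 -0.337  0.02 ]
[0.48990809 0.05862593 0.01      ]
```

```bash
python3 - <<'E'
from h import *
C={n:pickle.load(open(f"{n}0.pkl","rb")) for n in("scene","top")}
out=np.zeros((520,780,3),np.uint8)
for j,(n,P) in enumerate((("top",[(208,200),(279,187),(341,192)]),("scene",[(198,240),(250,187),(299,160)]))):
    c=C[n]
    for i,p in enumerate(P):
        r=13;x0,y0=p[0]-r,p[1]-r
        im=cv2.resize(c["image"][y0:y0+26,x0:x0+26],None,fx=10,fy=10,interpolation=cv2.INTER_CUBIC)
        v=im.astype(int)
        m=((v.max(2)<80)&(v[...,0]-v[...,2]<8)).astype(np.uint8)*255
        m=cv2.morphologyEx(m,cv2.MORPH_OPEN,np.ones((25,25)))
        m=blob(m,np.array([130,130]),400)
        k,_=cv2.findContours(m,cv2.RETR_EXTERNAL,cv2.CHAIN_APPROX_NONE);h=cv2.convexHull(max(k,key=cv2.contourArea))
        M=cv2.moments(h);q=np.array([M["m10"],M["m01"]])/M["m00"]
        cv2.drawContours(im,[h],0,(0,255,0),1);uv=q/10-.45+[x0,y0]
        print(n,uv.round(2),np.array(cv2.boundingRect(h))/10,ray(c,uv,.1175).round(4))
        for t in range(0,50):cv2.ellipse  # no-op
        out[j*260:j*260+260,i*260:i*260+260]=im
cv2.imwrite("pics/caps.png",out[:,:,::-1])
E
```

```text
top [206.74 199.11] [ 7.1  8.4 10.1  8.6] [0.572  0.1631 0.1175]
top [276.87 185.85] [7.9 7.8 7.3 9.6] [ 0.5998 -0.0118  0.1175]
top [340.29 191.46] [8.  8.7 9.9 8.6] [ 0.5811 -0.1672  0.1175]
scene [196.59 241.02] [ 5.   5.8 14.6 17.4] [0.5696 0.1647 0.1175]
scene [249.06 189.28] [ 6.8  8.  12.  14.9] [ 0.5978 -0.0125  0.1175]
scene [298.83 161.15] [ 8.   7.5 11.  13.4] [ 0.579  -0.1658  0.1175]
```

View pics/caps.png

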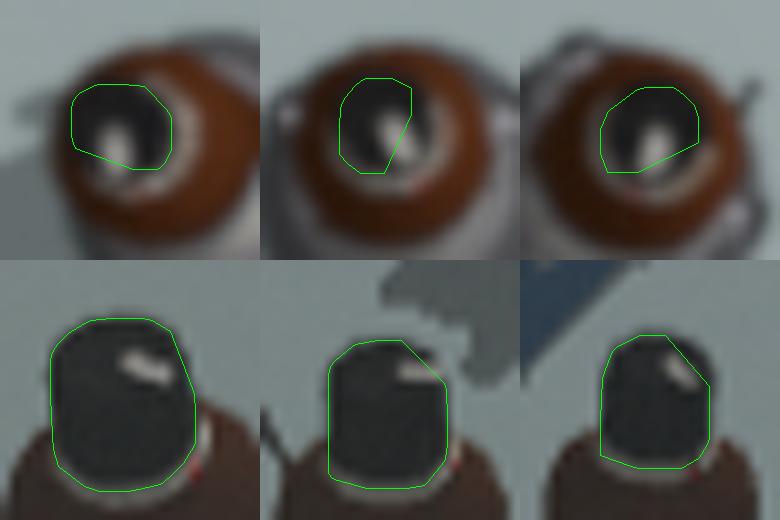

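The caps are outlined. Averaging both views gives left (0.5705, 0.164), middle (0.598, -0.0132), right (0.5795, -0.167) and tag (0.4215, -0.037). I'll go above the right cap first.

```bash
cat > st.py <<'E'
from rig import bot
import numpy as np
from scipy.spatial.transform import Rotation as Ro
s=bot.read_state();q=s["orientation"];x=Ro.from_quat(list(q[1:])+[q[0]]).as_matrix()
print("t",round(s["time"],2),"tcp",np.round(s["tcp_pos"],4),"yaw",round(np.degrees(np.arctan2(x[1,0],x[0,0])),2),"z",x[:,2].round(3),"F",np.round(s["ft_force"],2),"T",np.round(s["ft_torque"],3),"op",round(s["opening"],4),"g",round(s["grasp_force"],1),"q7",round(s["qpos"][6],2))
E
python3 -m pendant '[{"slide":[0.42,0.44,0],"turn":[0,0,-0.25],"fingers":1},{"slide":[0.84,0.87,0],"turn":[0,0,-0.49],"fingers":1}]'
python3 -m pendant '[{"slide":[0.42,0.44,0],"turn":[0,0,0],"fingers":1},{"slide":[0.84,0.87,0],"turn":[0,0,0],"fingers":1}]'
python3 -m pendant '[{"slide":[0.42,0.44,0],"turn":[0,0,0],"fingers":1},{"slide":[0.84,0.87,0],"turn":[0,0,0],"fingers":1}]'
python3 -m pendant '[{"slide":[0.42,0.44,0],"turn":[0,0,0],"fingers":1},{"slide":[0.84,0.87,0],"turn":[0,0,0],"fingers":1},{"slide":[0.84,0.87,0],"turn":[0,0,0],"fingers":1},{"slide":[0.84,0.87,0],"turn":[0,0,0],"fingers":1}]'
python3 st.py
```

```text
time: 0.3
tcp_pos: [0.2284, -0.5316, 0.2047]
orientation: [-0.0, 1.0, -0.003, -0.0]
ft_force: [1.0, 0.2, 0.4]
opening: 0.0939
grasp_force: 0.0
time: 0.5
tcp_pos: [0.2991, -0.4585, 0.2053]
orientation: [-0.0, 1.0, 0.0, -0.0]
ft_force: [0.3, -0.8, 0.5]
opening: 0.094
grasp_force: 0.0
time: 0.7
tcp_pos: [0.3685, -0.3865, 0.2054]
orientation: [-0.0, 1.0, 0.001, -0.0]
ft_force: [0.5, -1.6, 0.2]
opening: 0.0939
grasp_force: 0.0
time: 1.1
tcp_pos: [0.4536, -0.2983, 0.2052]
orientation: [-0.001, 1.0, 0.003, 0.0]
ft_force: [0.0, 0.1, -0.5]
opening: 0.0939
grasp_force: 0.0
t 1.1 tcp [ 0.4536 -0.2983  0.2052] yaw 0.36 z [ 0.     0.001 -1.   ] F [ 0.03  0.11 -0.52] T [ 0.036 -0.006  0.006] op 0.0939 g 0.0 q7 -1.09
```

```bash

python3 -m pendant '[{"slide":[0.3,0.3,0],"turn":[0,0,0],"fingers":1},{"slide":[0.6,0.6,0],"turn":[0,0,0],"fingers":1},{"slide":[0.6,0.6,0],"turn":[0,0,0],"fingers":1}]' >/dev/null
python3 -m pendant '[{"slide":[0.33,0.35,0],"turn":[0,0,0],"fingers":1},{"slide":[0.66,0.71,0],"turn":[0,0,0],"fingers":1},{"slide":[0.66,0.71,0],"turn":[0,0,0],"fingers":1},{"slide":[0.66,0.71,0],"turn":[0,0,0],"fingers":1}]' >/dev/null
python3 st.py; python3 - <<'E'
from rig import bot
import cv2,numpy as np
c=bot.read_camera("scene")["image"];d=bot.read_camera("top")["image"]
a=cv2.resize(c[100:220,240:360],(600,600)); b=cv2.resize(d[160:220,310:370],(200,200))
a[:200,400:]=b
cv2.imwrite("pics/ab.png",a[:,:,::-1])
E
```

```text
t 1.8 tcp [ 0.5773 -0.1705  0.2049] yaw 0.12 z [-0.001  0.    -1.   ] F [-0.23 -1.29 -1.  ] T [-0.084  0.013  0.034] op 0.094 g 0.0 q7 -1.42
```

View pics/ab.png

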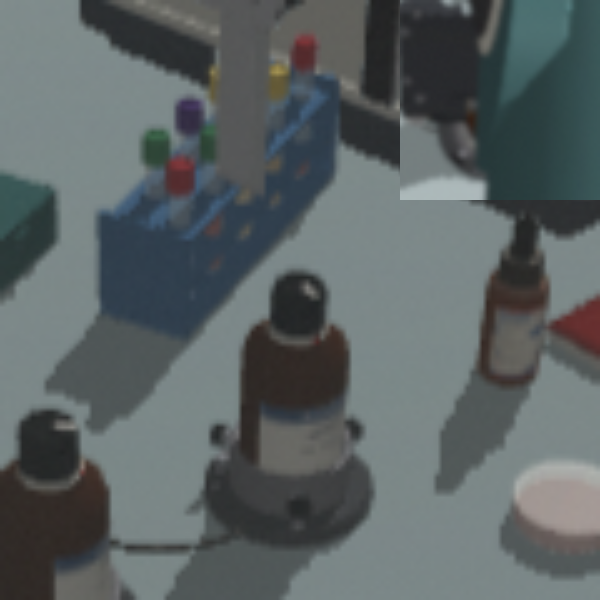

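The fingers stand open around and above the right cap, whose top is at crop (300,285). The way down is clear.

```bash

python3 -m pendant '[{"slide":[0.02,0.03,-0.3],"turn":[0,0,0],"fingers":1},{"slide":[0.02,0.03,-0.6],"turn":[0,0,0],"fingers":1},{"slide":[0.02,0.03,-0.8],"turn":[0,0,0],"fingers":1},{"slide":[0.02,0.03,-0.91],"turn":[0,0,0],"fingers":1},{"slide":[0.02,0.03,-0.91],"turn":[0,0,0],"fingers":0},{"slide":[0.02,0.03,-0.91],"turn":[0,0,0],"fingers":0},{"slide":[0.02,0.03,-0.91],"turn":[0,0,0],"fingers":0}]' 14 >/dev/null
python3 st.py
python3 -m pendant '[{"slide":[0,0,0],"turn":[0,0,0],"fingers":-1},{"slide":[0,0,0],"turn":[0,0,0],"fingers":-1},{"slide":[0,0,0],"turn":[0,0,0],"fingers":-1},{"slide":[0,0,0],"turn":[0,0,0],"fingers":-1},{"slide":[0,0,0],"turn":[0,0,0],"fingers":-1},{"slide":[0,0,0],"turn":[0,0,0],"fingers":-1}]' 14 >/dev/null
python3 st.py
```

```text
t 2.6 tcp [ 0.5801 -0.1678  0.1157] yaw 0.05 z [ 0.002 -0.    -1.   ] F [-0.07  0.26  0.53] T [ 0.038 -0.009  0.028] op 0.0733 g 0.0 q7 -1.45
t 3.2 tcp [ 0.5795 -0.1704  0.1147] yaw -0.03 z [ 0.001 -0.004 -1.   ] F [  1.18 -17.56  -2.46] T [-3.814 -0.572 -0.023] op 0.026 g 14.0 q7 -1.45
```

```bash

python3 -m pendant '[{"slide":[0,-0.027,0],"turn":[0,0,0],"fingers":-1},{"slide":[0,-0.027,0],"turn":[0,0,0],"fingers":-1},{"slide":[0,-0.027,0],"turn":[0,0,0],"fingers":-1},{"slide":[0,-0.027,0],"turn":[0,0,0],"fingers":-1}]' >/dev/null
python3 st.py;
python3 -m pendant '[{"slide":[0,0,0],"turn":[0,0,0],"fingers":-1},{"slide":[0,0,0],"turn":[0,0,0],"fingers":-1}]' >/dev/null
python3 st.py
python3 -m pendant '[{"slide":[0,0,0],"turn":[0,0,0.02],"fingers":-1},{"slide":[0,0,0],"turn":[0,0,0.033],"fingers":-1},{"slide":[0,0,0],"turn":[0,0,0.033],"fingers":-1}]' >/dev/null
python3 st.py
```

```text
t 3.6 tcp [ 0.5796 -0.1707  0.1146] yaw 0.05 z [ 0.    -0.001 -1.   ] F [-0.52 -6.1   2.45] T [-1.274  0.139 -0.026] op 0.026 g 14.0 q7 -1.44
t 3.8 tcp [ 0.5796 -0.1707  0.1146] yaw 0.05 z [ 0.    -0.001 -1.   ] F [ 0.3  -5.6   3.17] T [-1.258  0.069 -0.083] op 0.0259 g 14.0 q7 -1.44
t 4.1 tcp [ 0.5796 -0.1707  0.1146] yaw 1.03 z [ 0.    -0.001 -1.   ] F [-0.57 -5.61  2.86] T [-1.238  0.096 -0.258] op 0.0262 g 14.0 q7 -1.43
```

```bash

for i in 1 2 3; do python3 -m pendant '[{"slide":[0,0,0],"turn":[0,0,0],"fingers":-1}]' >/dev/null; python3 st.py; done
python3 -m pendant '[{"slide":[0,0,0],"turn":[0,0,-0.033],"fingers":-1},{"slide":[0,0,0],"turn":[0,0,-0.033],"fingers":-1}]' >/dev/null
for i in 1 2 3; do python3 -m pendant '[{"slide":[0,0,0],"turn":[0,0,0],"fingers":-1}]' >/dev/null; python3 st.py; done
```

```text
t 4.2 tcp [ 0.5796 -0.1707  0.1146] yaw 1.02 z [ 0.    -0.001 -1.   ] F [-0.31 -5.69  2.82] T [-1.215  0.066 -0.18 ] op 0.0265 g 14.0 q7 -1.43
t 4.3 tcp [ 0.5795 -0.1708  0.1146] yaw 1.02 z [ 0.    -0.001 -1.   ] F [-0.18 -5.78  2.36] T [-1.266  0.064 -0.253] op 0.0262 g 14.0 q7 -1.43
t 4.4 tcp [ 0.5795 -0.1707  0.1146] yaw 1.02 z [ 0.    -0.001 -1.   ] F [ 0.6  -5.71  1.9 ] T [-1.289  0.068 -0.243] op 0.0263 g 14.0 q7 -1.43
t 4.7 tcp [ 0.5795 -0.1707  0.1146] yaw 0.04 z [ 0.    -0.001 -1.   ] F [-0.2  -6.05  2.43] T [-1.298e+00  1.050e-01 -1.000e-03] op 0.0261 g 14.0 q7 -1.44
t 4.8 tcp [ 0.5796 -0.1707  0.1146] yaw 0.04 z [ 0.    -0.001 -1.   ] F [-0.48 -5.91  1.55] T [-1.233  0.104 -0.03 ] op 0.0262 g 14.0 q7 -1.44
t 4.9 tcp [ 0.5795 -0.1707  0.1146] yaw 0.05 z [ 0.    -0.001 -1.   ] F [-0.24 -5.31  2.36] T [-1.231  0.051  0.009] op 0.0264 g 14.0 q7 -1.44
```

The torque rose by 0.23 N·m at 1° and sprang back, so the right cap is firm. I'll release it and go to the middle cap.

```bash

python3 -m pendant '[{"slide":[0,0,0],"turn":[0,0,0],"fingers":1},{"slide":[0,0,0],"turn":[0,0,0],"fingers":1},{"slide":[0,0,0],"turn":[0,0,0],"fingers":1},{"slide":[0,0,0],"turn":[0,0,0],"fingers":1},{"slide":[0,0,0.3],"turn":[0,0,0],"fingers":1},{"slide":[0,0,0.6],"turn":[0,0,0],"fingers":1},{"slide":[0.05,0.35,0.6],"turn":[0,0,0],"fingers":1},{"slide":[0.1,0.75,0.6],"turn":[0,0,0],"fingers":1},{"slide":[0.1,0.75,0.6],"turn":[0,0,0],"fingers":1}]' |tail -3
python3 -m pendant '[{"slide":[0.05,0.4,0],"turn":[0,0,0],"fingers":1},{"slide":[0.08,0.8,0],"turn":[0,0,0],"fingers":1},{"slide":[0.08,0.8,0],"turn":[0,0,0],"fingers":1},{"slide":[0.08,0.8,0],"turn":[0,0,0],"fingers":0.3},{"slide":[0.08,0.8,0],"turn":[0,0,0],"fingers":0.3}]' |tail -3
python3 st.py
```

```text
ft_force: [-0.4, 0.0, -0.4]
opening: 0.093
grasp_force: 0.0
ft_force: [0.2, -0.7, 0.1]
opening: 0.0817
grasp_force: 0.0
t 6.3 tcp [ 0.5975 -0.0162  0.1743] yaw 0.01 z [-0. -0. -1.] F [ 0.17 -0.75  0.13] T [ 0.049 -0.002 -0.011] op 0.0817 g 0.0 q7 -1.71
```

```bash

python3 -m pendant '[{"slide":[0,0,-0.3],"turn":[0,0,0],"fingers":0.3},{"slide":[0,0,-0.5],"turn":[0,0,0],"fingers":0},{"slide":[0,0,-0.6],"turn":[0,0,0],"fingers":0},{"slide":[0,0,-0.6],"turn":[0,0,0],"fingers":-1},{"slide":[0,0,-0.6],"turn":[0,0,0],"fingers":-1},{"slide":[0,0,-0.6],"turn":[0,0,0],"fingers":-1},{"slide":[0,0,-0.6],"turn":[0,0,0],"fingers":-1},{"slide":[0,0,-0.6],"turn":[0,0,0],"fingers":-1},{"slide":[0,0,-0.6],"turn":[0,0,0],"fingers":-1}]' 14 >/dev/null
for i in 1 2; do python3 st.py; python3 -m pendant '[{"slide":[0,0,0],"turn":[0,0,0],"fingers":-1}]' >/dev/null;done; python3 st.py
```

```text
t 7.2 tcp [ 0.5981 -0.016   0.1154] yaw 0.03 z [ 0.001 -0.001 -1.   ] F [-0.88 -4.78  6.43] T [-1.232  0.178 -0.05 ] op 0.0263 g 14.0 q7 -1.73
t 7.3 tcp [ 0.5981 -0.016   0.1154] yaw 0.03 z [ 0.001 -0.001 -1.   ] F [-1.47 -5.48  6.75] T [-1.292  0.171  0.02 ] op 0.0263 g 14.0 q7 -1.73
t 7.4 tcp [ 0.5981 -0.016   0.1154] yaw 0.03 z [ 0.001 -0.001 -1.   ] F [-1.47 -5.11  6.27] T [-1.255  0.207 -0.023] op 0.0261 g 14.0 q7 -1.73
```

Centred well; now feel it.

```bash

python3 -m pendant '[{"slide":[0,0,0],"turn":[0,0,0.02],"fingers":-1},{"slide":[0,0,0],"turn":[0,0,0.033],"fingers":-1},{"slide":[0,0,0],"turn":[0,0,0.033],"fingers":-1}]' >/dev/null
for i in 1 2 3; do python3 st.py; python3 -m pendant '[{"slide":[0,0,0],"turn":[0,0,0],"fingers":-1}]' >/dev/null;done; python3 st.py
```

```text
t 7.7 tcp [ 0.5981 -0.016   0.1154] yaw 1.02 z [ 0.001 -0.001 -1.   ] F [-1.39 -5.56  7.13] T [-1.216  0.209 -0.192] op 0.026 g 14.0 q7 -1.71
t 7.8 tcp [ 0.5981 -0.016   0.1154] yaw 1.0 z [ 0.001 -0.001 -1.   ] F [-0.36 -5.24  7.47] T [-1.289  0.228 -0.257] op 0.0264 g 14.0 q7 -1.71
t 7.9 tcp [ 0.5981 -0.016   0.1154] yaw 1.0 z [ 0.001 -0.001 -1.   ] F [-1.41 -4.66  6.76] T [-1.269  0.195 -0.258] op 0.026 g 14.0 q7 -1.71
t 8.0 tcp [ 0.5981 -0.016   0.1154] yaw 1.0 z [ 0.001 -0.001 -1.   ] F [-1.21 -5.94  6.94] T [-1.238  0.197 -0.193] op 0.0261 g 14.0 q7 -1.71
```

The middle cap is firm too: 0.21 N·m. I'll ease it off and go to the left cap.

```bash

python3 -m pendant '[{"slide":[0,0,0],"turn":[0,0,-0.033],"fingers":-1},{"slide":[0,0,0],"turn":[0,0,-0.033],"fingers":-1},{"slide":[0,0,0],"turn":[0,0,-0.033],"fingers":-1}]' |grep time
python3 st.py
python3 -m pendant '[{"slide":[0,0,0],"turn":[0,0,0],"fingers":1},{"slide":[0,0,0],"turn":[0,0,0],"fingers":1},{"slide":[0,0,0],"turn":[0,0,0],"fingers":1},{"slide":[0,0,0],"turn":[0,0,0],"fingers":1},{"slide":[0,0,0.3],"turn":[0,0,0],"fingers":1},{"slide":[0,0,0.6],"turn":[0,0,0],"fingers":1},{"slide":[-0.05,0.4,0.6],"turn":[0,0,0],"fingers":1},{"slide":[-0.14,0.85,0.6],"turn":[0,0,0],"fingers":1},{"slide":[-0.14,0.85,0.6],"turn":[0,0,0],"fingers":1}]' |grep time
python3 -m pendant '[{"slide":[-0.05,0.4,0],"turn":[0,0,0],"fingers":1},{"slide":[-0.13,0.93,0],"turn":[0,0,0],"fingers":1},{"slide":[-0.13,0.93,0],"turn":[0,0,0],"fingers":1},{"slide":[-0.13,0.93,0],"turn":[0,0,0],"fingers":0.3},{"slide":[-0.13,0.93,0],"turn":[0,0,0],"fingers":0.3}]' |grep time
python3 st.py
```

```text
time: 8.3
t 8.3 tcp [ 0.5981 -0.016   0.1154] yaw 0.03 z [ 0.001 -0.001 -1.   ] F [ 0.04 -5.65  6.59] T [-1.254  0.184 -0.04 ] op 0.0266 g 14.0 q7 -1.73
time: 9.2
time: 9.7
t 9.7 tcp [0.5707 0.1619 0.1743] yaw 0.03 z [-0. -0. -1.] F [-0.61 -1.23 -0.75] T [-0.013  0.023  0.012] op 0.0815 g 0.0 q7 -2.03
```

```bash

python3 -m pendant '[{"slide":[0,0,-0.3],"turn":[0,0,0],"fingers":0.3},{"slide":[0,0,-0.5],"turn":[0,0,0],"fingers":0},{"slide":[0,0,-0.6],"turn":[0,0,0],"fingers":0},{"slide":[0,0,-0.6],"turn":[0,0,0],"fingers":-1},{"slide":[0,0,-0.6],"turn":[0,0,0],"fingers":-1},{"slide":[0,0,-0.6],"turn":[0,0,0],"fingers":-1},{"slide":[0,0,-0.6],"turn":[0,0,0],"fingers":-1},{"slide":[0,0,-0.6],"turn":[0,0,0],"fingers":-1},{"slide":[0,0,-0.6],"turn":[0,0,0],"fingers":-1}]' 14 >/dev/null
for i in 1 2; do python3 st.py; python3 -m pendant '[{"slide":[0,0,0],"turn":[0,0,0],"fingers":-1}]' >/dev/null;done; python3 st.py
```

```text
t 10.6 tcp [0.5711 0.1622 0.1154] yaw 0.03 z [ 0.001 -0.001 -1.   ] F [-0.62 -4.8   4.99] T [-1.115  0.229  0.04 ] op 0.0259 g 14.0 q7 -2.06
t 10.7 tcp [0.5711 0.1622 0.1154] yaw 0.03 z [ 0.001 -0.001 -1.   ] F [-1.05 -4.67  5.64] T [-1.136  0.237 -0.021] op 0.026 g 14.0 q7 -2.06
t 10.8 tcp [0.5711 0.1622 0.1153] yaw 0.03 z [ 0.001 -0.001 -1.   ] F [-0.86 -4.57  5.58] T [-1.129  0.216  0.023] op 0.0263 g 14.0 q7 -2.06
```

```bash

python3 -m pendant '[{"slide":[0,0,0],"turn":[0,0,0.02],"fingers":-1},{"slide":[0,0,0],"turn":[0,0,0.033],"fingers":-1},{"slide":[0,0,0],"turn":[0,0,0.033],"fingers":-1}]' >/dev/null
for i in 1 2 3; do python3 st.py; python3 -m pendant '[{"slide":[0,0,0],"turn":[0,0,0],"fingers":-1}]' >/dev/null;done; python3 st.py
```

```text
t 11.1 tcp [0.5711 0.1621 0.1153] yaw 1.03 z [ 0.001 -0.001 -1.   ] F [-0.87 -5.33  5.3 ] T [-1.12   0.242 -0.054] op 0.026 g 14.0 q7 -2.04
t 11.2 tcp [0.5711 0.1621 0.1154] yaw 1.02 z [ 0.001 -0.001 -1.   ] F [-0.91 -4.65  4.44] T [-1.143  0.215 -0.024] op 0.026 g 14.0 q7 -2.04
t 11.3 tcp [0.5711 0.1622 0.1153] yaw 1.02 z [ 0.001 -0.001 -1.   ] F [-1.24 -4.93  5.7 ] T [-1.158  0.231 -0.032] op 0.0263 g 14.0 q7 -2.04
t 11.4 tcp [0.5711 0.1621 0.1153] yaw 1.01 z [ 0.001 -0.001 -1.   ] F [-1.51 -4.07  6.06] T [-1.154  0.257 -0.03 ] op 0.0262 g 14.0 q7 -2.04
```

Only about 0.05 N·m, so the left cap is the loose one. I'll check one more degree, then turn on to 25°.

```bash

python3 -m pendant '[{"slide":[0,0,0],"turn":[0,0,0.033],"fingers":-1},{"slide":[0,0,0],"turn":[0,0,0.067],"fingers":-1},{"slide":[0,0,0],"turn":[0,0,0.067],"fingers":-1}]' >/dev/null
python3 st.py;python3 -m pendant '[{"slide":[0,0,0],"turn":[0,0,0],"fingers":-1}]' >/dev/null;python3 st.py
```

```text
t 11.7 tcp [0.5711 0.1621 0.1154] yaw 3.06 z [ 0.001 -0.001 -1.   ] F [-1.76 -4.39  5.18] T [-1.153  0.214 -0.113] op 0.0261 g 14.0 q7 -2.01
t 11.8 tcp [0.5711 0.1622 0.1153] yaw 3.03 z [ 0.001 -0.001 -1.   ] F [-0.54 -5.09  5.51] T [-1.147  0.245 -0.085] op 0.0265 g 14.0 q7 -2.01
```

```bash

python3 -m pendant '[{"slide":[0,0,0],"turn":[0,0,0.08],"fingers":-1},{"slide":[0,0,0],"turn":[0,0,0.17],"fingers":-1},{"slide":[0,0,0],"turn":[0,0,0.26],"fingers":-1},{"slide":[0,0,0],"turn":[0,0,0.36],"fingers":-1},{"slide":[0,0,0],"turn":[0,0,0.46],"fingers":-1},{"slide":[0,0,0],"turn":[0,0,0.56],"fingers":-1},{"slide":[0,0,0],"turn":[0,0,0.66],"fingers":-1},{"slide":[0,0,0],"turn":[0,0,0.75],"fingers":-1},{"slide":[0,0,0],"turn":[0,0,0.75],"fingers":-1},{"slide":[0,0,0],"turn":[0,0,0.75],"fingers":-1}]' >/dev/null
python3 st.py
python3 -m pendant '[{"slide":[0,0,0],"turn":[0,0,0],"fingers":1},{"slide":[0,0,0],"turn":[0,0,0],"fingers":1},{"slide":[0,0,0],"turn":[0,0,0],"fingers":1},{"slide":[0,0,0],"turn":[0,0,0],"fingers":1},{"slide":[0,0,0.3],"turn":[0,0,0],"fingers":1},{"slide":[0,0,0.6],"turn":[0,0,0],"fingers":1},{"slide":[0,0,0.6],"turn":[0,0,0],"fingers":1}]' |grep time
python3 st.py
```

```text
t 12.8 tcp [0.5712 0.1619 0.1153] yaw 25.53 z [ 0.001 -0.001 -1.   ] F [-0.34 -5.61  6.05] T [-1.418  0.154  0.034] op 0.0264 g 14.0 q7 -1.66
time: 13.5
t 13.5 tcp [0.5721 0.1638 0.1781] yaw 25.58 z [ 0.005  0.001 -1.   ] F [0.03 0.57 0.14] T [ 0.048 -0.048 -0.019] op 0.0783 g 0.0 q7 -1.63
```

```bash

python3 -m pendant '[{"slide":[-0.2,-0.35,0],"turn":[0,0,-0.2],"fingers":1},{"slide":[-0.45,-0.7,0],"turn":[0,0,-0.4],"fingers":1},{"slide":[-0.7,-1,0],"turn":[0,0,-0.6],"fingers":1},{"slide":[-0.7,-1,0],"turn":[0,0,-0.6],"fingers":1}]' |grep time
python3 -m pendant '[{"slide":[-0.3,-0.35,0],"turn":[0,0,-0.2],"fingers":1},{"slide":[-0.6,-0.7,0],"turn":[0,0,-0.4],"fingers":1},{"slide":[-0.78,-1,0],"turn":[0,0,-0.55],"fingers":1},{"slide":[-0.78,-1,0],"turn":[0,0,-0.55],"fingers":1},{"slide":[-0.78,-1,0],"turn":[0,0,-0.55],"fingers":1}]' |grep time
python3 st.py; python3 - <<'E'
from rig import bot
from h import *
c=bot.read_camera("scene");t=bot.read_camera("top");pickle.dump((c,t),open("mid.pkl","wb"))
g=lambda im,y,x,h,w,k:cv2.resize(im[y:y+h,x:x+w],(w*k,h*k),interpolation=cv2.INTER_CUBIC)
o=np.zeros((600,800,3),np.uint8)
o[:,:400]=g(c["image"],228,178,60,40,10);o[:300,400:]=g(t["image"],185,190,30,40,10);o[300:,400:]=g(c["image"],225,270,60,80,5)
cv2.imwrite("pics/mid.png",o[:,:,::-1])
try:
    e,a,b=ringc(c,(319,257));print(a,b)
except Exception as x:print(x)
E
```

```text
time: 13.9
time: 14.4
t 14.4 tcp [ 0.4227 -0.0371  0.1745] yaw -8.92 z [ 0. -0. -1.] F [ 0.84 -0.12  0.47] T [ 0.044 -0.032  0.01 ] op 0.0944 g 0.0 q7 -1.75
[ 0.42111799 -0.03712953  0.01      ] [ 0.43060458 -0.03779314  0.01      ]
```

View pics/mid.png

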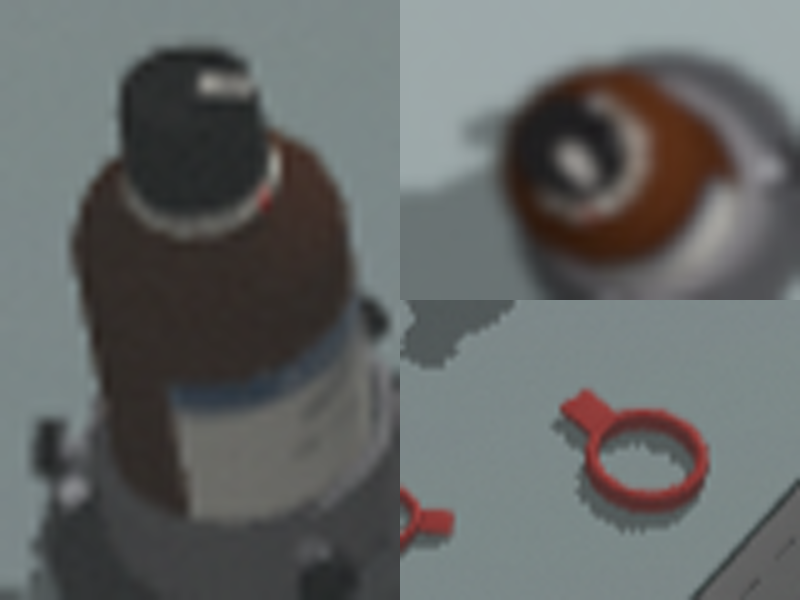

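The left cap's line has swung round to crop (225,85), while the red band spot at (265,200) is unmoved. The tag is undisturbed. Now I'll pick it up.

```bash

python3 -m pendant '[{"slide":[-0.01,-0.01,-0.4],"turn":[0,0,0],"fingers":1},{"slide":[-0.01,-0.01,-0.8],"turn":[0,0,0],"fingers":1},{"slide":[-0.01,-0.01,-1],"turn":[0,0,0],"fingers":1},{"slide":[-0.01,-0.01,-1],"turn":[0,0,0],"fingers":1}]' |grep time
python3 -m pendant '[{"slide":[0,0,-0.3],"turn":[0,0,0],"fingers":1},{"slide":[0,0,-0.5],"turn":[0,0,0],"fingers":1},{"slide":[0,0,-0.65],"turn":[0,0,0],"fingers":1},{"slide":[0,0,-0.7],"turn":[0,0,0],"fingers":1},{"slide":[0,0,-0.7],"turn":[0,0,0],"fingers":1},{"slide":[0,0,-0.7],"turn":[0,0,0],"fingers":1}]' 10 |grep time
python3 st.py
```

```text
time: 14.9
time: 15.5
t 15.5 tcp [ 0.4223 -0.0378  0.0054] yaw -8.9 z [ 0.001  0.    -1.   ] F [ 0.75 -0.48  1.09] T [ 0.026 -0.06   0.031] op 0.0938 g 0.0 q7 -1.89
```

```bash

python3 -m pendant '[{"slide":[-0.005,0,-0.025],"turn":[0,0,0],"fingers":0.5},{"slide":[-0.005,0,-0.025],"turn":[0,0,0],"fingers":-1},{"slide":[-0.005,0,-0.025],"turn":[0,0,0],"fingers":-1},{"slide":[-0.005,0,-0.025],"turn":[0,0,0],"fingers":-1},{"slide":[-0.005,0,-0.025],"turn":[0,0,0],"fingers":-1},{"slide":[-0.005,0,-0.025],"turn":[0,0,0],"fingers":-1}]' 10 |grep time
python3 st.py
python3 -m pendant '[{"slide":[0,0,0.2],"turn":[0,0,0],"fingers":-1},{"slide":[0,0,0.4],"turn":[0,0,0],"fingers":-1},{"slide":[0,0,0.7],"turn":[0,0,0],"fingers":-1},{"slide":[0,0,1],"turn":[0,0,0],"fingers":-1},{"slide":[0,0,1],"turn":[0,0,0],"fingers":-1}]' |grep time
python3 st.py
python3 - <<'E'
from rig import bot
from h import *
c=bot.read_camera("scene");pickle.dump(c,open("held.pkl","wb"))
cv2.imwrite("pics/held.png",cv2.resize(c["image"][150:290,230:400],None,fx=4,fy=4)[:,:,::-1])
E
```

```text
time: 16.1
t 16.1 tcp [ 0.4211 -0.0381  0.002 ] yaw -8.93 z [ 0.  0. -1.] F [-0.02 -0.21  0.68] T [-0.008 -0.006  0.048] op 0.0539 g 10.0 q7 -1.89
time: 16.6
t 16.6 tcp [ 0.4228 -0.0382  0.1049] yaw -8.94 z [ 0.005 -0.001 -1.   ] F [ 0.4  -1.08 -0.7 ] T [0.032 0.015 0.002] op 0.0547 g 10.0 q7 -1.8
```

View pics/held.png

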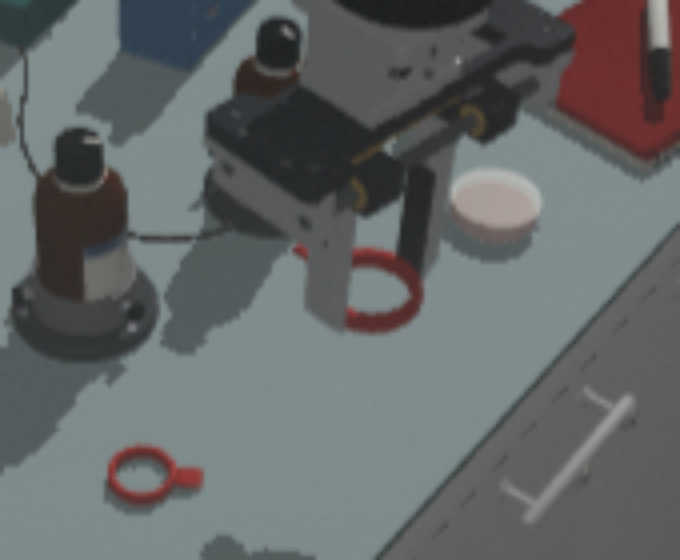

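The ring is held level at its full diameter, with the tab forward (crop (380,290)). I'll carry it over the left bottle.

```bash

python3 -m pendant '[{"slide":[0,0,0.35],"turn":[0,0,0],"fingers":-1},{"slide":[0.1,0.1,0.68],"turn":[0,0,0],"fingers":-1},{"slide":[0.3,0.4,0.68],"turn":[0,0,0],"fingers":-1},{"slide":[0.5,0.7,0.68],"turn":[0,0,0],"fingers":-1},{"slide":[0.7,1,0.68],"turn":[0,0,0],"fingers":-1},{"slide":[0.7,1,0.68],"turn":[0,0,0],"fingers":-1}]' |grep time
python3 -m pendant '[{"slide":[0.2,0.25,0],"turn":[0,0,0],"fingers":-1},{"slide":[0.4,0.5,0],"turn":[0,0,0],"fingers":-1},{"slide":[0.6,0.8,0],"turn":[0,0,0],"fingers":-1},{"slide":[0.78,1,0],"turn":[0,0,0],"fingers":-1},{"slide":[0.78,1,0],"turn":[0,0,0],"fingers":-1},{"slide":[0.78,1,0],"turn":[0,0,0],"fingers":-1},{"slide":[0.78,1,0],"turn":[0,0,0],"fingers":-1}]' |grep time
python3 st.py
```

```text
time: 17.25
time: 17.95
t 17.95 tcp [0.5684 0.1609 0.1691] yaw -8.98 z [-0.001 -0.001 -1.   ] F [-0.21 -0.17 -0.52] T [ 0.032 -0.016  0.01 ] op 0.0543 g 10.0 q7 -2.21
```

```bash

python3 -m pendant '[{"slide":[0.02,0.01,-0.1],"turn":[0,0,0],"fingers":-1},{"slide":[0.02,0.01,-0.2],"turn":[0,0,0],"fingers":-1},{"slide":[0.02,0.01,-0.25],"turn":[0,0,0],"fingers":-1},{"slide":[0.02,0.01,-0.25],"turn":[0,0,0],"fingers":-1},{"slide":[0.02,0.01,-0.25],"turn":[0,0,0],"fingers":-1}]' |grep time
python3 st.py
python3 - <<'E'
from rig import bot
from h import *
c=bot.read_camera("scene");pickle.dump(c,open("over.pkl","wb"))
m=redm(c);k,l,s,ce=cv2.connectedComponentsWithStats(m)
print([(s[i],ce[i].round(1)) for i in range(1,k) if s[i,4]>10 and 150<ce[i][0]<250])
for dz in(0,.01):
  for a in range(0,360,90):
    print(dz,a,np.round(proj(c,np.array([.5705+.027*np.cos(np.radians(a)),.162+.027*np.sin(np.radians(a)),.144+dz])),1))
cv2.imwrite("pics/over.png",cv2.resize(c["image"][195:295,150:250],None,fx=6,fy=6,interpolation=cv2.INTER_CUBIC)[:,:,::-1])
E
```

```text
time: 18.45
t 18.45 tcp [0.571  0.1629 0.1449] yaw -8.93 z [-0.  0. -1.] F [ 0.26 -0.32 -0.68] T [ 0.02   0.002 -0.01 ] op 0.0543 g 10.0 q7 -2.22
[(array([181, 214,  23,  14, 107], dtype=int32), array([187.8, 219. ]))]
0 0 [185.7 223.4]
0 90 [184.4 238. ]
0 180 [205.9 236.7]
0 270 [206.5 222.1]
0.01 0 [185.  219.5]
0.01 90 [183.6 234.1]
0.01 180 [205.3 232.7]
0.01 270 [205.9 218.2]
```

View pics/over.png

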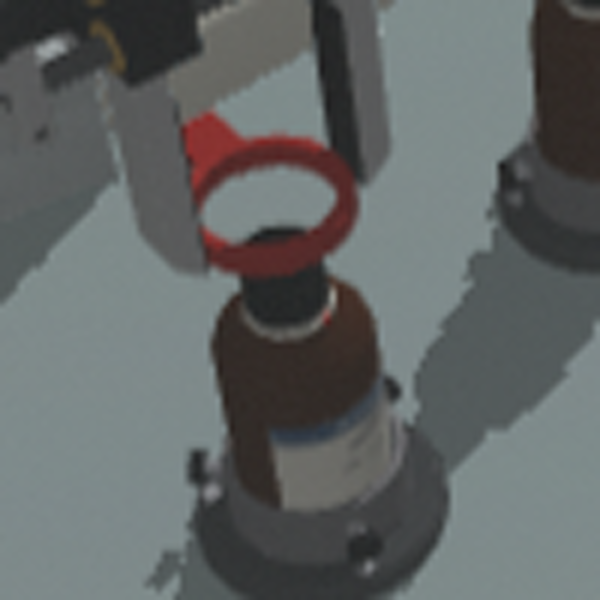

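The ring is concentric with the cap to within about 1 mm: its hole centre is at crop (269,204) and the cap axis passes through it. Lowering.

```bash

python3 -m pendant '[{"slide":[0,0,-0.1],"turn":[0,0,0],"fingers":-1},{"slide":[0,0,-0.2],"turn":[0,0,0],"fingers":-1},{"slide":[0,0,-0.3],"turn":[0,0,0],"fingers":-1},{"slide":[0,0,-0.4],"turn":[0,0,0],"fingers":-1},{"slide":[0,0,-0.41],"turn":[0,0,0],"fingers":-1},{"slide":[0,0,-0.41],"turn":[0,0,0],"fingers":-1}]' |grep time
python3 st.py
for i in 1 2 3; do python3 -m pendant '[{"slide":[0,0,-0.01],"turn":[0,0,0],"fingers":-1},{"slide":[0,0,-0.01],"turn":[0,0,0],"fingers":-1}]' |grep force; done
python3 st.py
```

```text
time: 19.1
t 19.1 tcp [0.5709 0.163  0.1035] yaw -8.92 z [-0.001  0.    -1.   ] F [-0.02 -0.43 -0.28] T [ 0.016 -0.063 -0.017] op 0.0539 g 10.0 q7 -2.24
ft_force: [-0.2, 0.3, -1.2]
grasp_force: 10.0
ft_force: [-0.4, -0.6, -0.4]
grasp_force: 10.0
ft_force: [0.3, 0.8, 0.3]
grasp_force: 10.0
t 19.7 tcp [0.571  0.1629 0.1008] yaw -8.93 z [-0.  0. -1.] F [0.26 0.76 0.35] T [ 0.03  -0.028 -0.027] op 0.0543 g 10.0 q7 -2.24
```

```bash

for i in 1 2 3; do python3 -m pendant '[{"slide":[0,0,-0.007],"turn":[0,0,0],"fingers":-1},{"slide":[0,0,-0.007],"turn":[0,0,0],"fingers":-1}]' |grep ft_force; done
python3 st.py
```

```text
ft_force: [0.0, -1.4, -0.8]
ft_force: [-0.2, -0.9, 1.2]
ft_force: [-1.0, -1.3, 4.3]
t 20.3 tcp [0.5712 0.1628 0.099 ] yaw -8.94 z [ 0. -0. -1.] F [-0.97 -1.26  4.29] T [-0.53   0.152  0.026] op 0.0545 g 10.0 q7 -2.24
```

Contact on the shoulder at 4 N. Release and withdraw.

```bash

python3 -m pendant '[{"slide":[0,0,0.003],"turn":[0,0,0],"fingers":-0.1},{"slide":[0,0,0.003],"turn":[0,0,0],"fingers":0.5},{"slide":[0,0,0.003],"turn":[0,0,0],"fingers":1},{"slide":[0,0,0.003],"turn":[0,0,0],"fingers":1},{"slide":[0,0,0.003],"turn":[0,0,0],"fingers":1},{"slide":[0,0,0.1],"turn":[0,0,0],"fingers":1},{"slide":[0,0,0.3],"turn":[0,0,0],"fingers":1},{"slide":[0,0,0.6],"turn":[0,0,0],"fingers":1},{"slide":[0,0,1],"turn":[0,0,0],"fingers":1}]' |grep time
python3 -m pendant '[{"slide":[-0.4,-0.4,0],"turn":[0,0,0],"fingers":1},{"slide":[-0.8,-0.8,0],"turn":[0,0,0],"fingers":1},{"slide":[-1,-1,0],"turn":[0,0,0],"fingers":1},{"slide":[-1,-1,0],"turn":[0,0,0],"fingers":1}]' |grep time
python3 -m pendant '[{"slide":[-0.2,-0.4,0],"turn":[0,0,0],"fingers":1},{"slide":[-0.2,-0.8,0],"turn":[0,0,0],"fingers":1},{"slide":[-0.2,-1,0],"turn":[0,0,0],"fingers":1},{"slide":[-0.2,-1,0],"turn":[0,0,0],"fingers":1}]' |grep time
python3 st.py
python3 - <<'E'
from rig import bot
from h import *
c=bot.read_camera("scene");t=bot.read_camera("top")
pickle.dump((c,t),open("end.pkl","wb"))
g=lambda im,y,x,h,w,k:cv2.resize(im[y:y+h,x:x+w],(w*k,h*k),interpolation=cv2.INTER_CUBIC)
o=np.zeros((600,800,3),np.uint8)
o[:,:400]=g(c["image"],220,170,75,50,8);o[:400,400:]=g(t["image"],180,185,50,50,8)
o[400:,400:]=g(c["image"],140,220,100,200,2)
cv2.imwrite("pics/end.png",o[:,:,::-1])
E
```

```text
time: 21.2
time: 21.6
time: 22.0
t 22.0 tcp [ 0.4513 -0.0394  0.1995] yaw -9.13 z [ 0.001 -0.    -1.   ] F [1.   1.02 0.34] T [ 0.109 -0.016  0.009] op 0.0938 g 0.0 q7 -1.76
```

View pics/end.png

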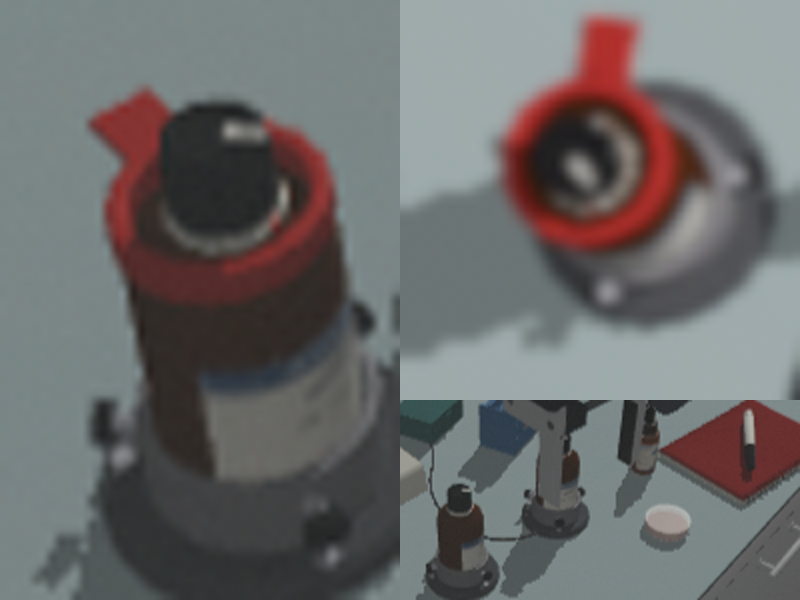

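The ring sits over the neck, its rim parallel to the label edge. The cap line is turned and the band spot still shows behind the rim. One numeric check that it lies flat.

```bash
python3 - <<'E'
from h import *
from scipy.optimize import least_squares
C=pickle.load(open("end.pkl","rb"))
for c,p in zip(C,((198,248),(260,200))):
    m=redm(c);k,l,s,ce=cv2.connectedComponentsWithStats(m)
    sel=[i for i in range(1,k) if s[i,4]>25 and 170<ce[i][0]<225 and 180<ce[i][1]<270]
    b=np.isin(l,sel);v,u=np.nonzero(b)
    # expected extents of flat ring body, centre .571,.1625, z .098...108
    a=np.radians(np.arange(0,360,5))
    P=np.array([proj(c,np.array([.571+.027*np.cos(q),.1625+.027*np.sin(q),z])) for z in(.098,.108) for q in a])
    P2=np.array([proj(c,np.array([.571,.1625,.1])+np.array([np.cos(f)*r-np.sin(f)*w,np.sin(f)*r+np.cos(f)*w,0])) for f in[np.radians(-9)] for r in(.027,.049) for w in(-.009,.009)])
    A=np.vstack([P,P2])
    print("seen",u.min(),u.max(),v.min(),v.max(),"flat",A.min(0).round(1),A.max(0).round(1))
    print(P2.round(1).tolist())
E
```

```text
seen 182 211 231 254 flat [180.1 230.6] [212.5 257.8]
[[194.2, 236.6], [186.2, 240.9], [188.0, 230.6], [180.1, 234.8]]
seen 198 220 182 210 flat [197.2 181. ] [219.4 211.1]
[[213.7, 190.4], [206.7, 189.5], [215.0, 181.8], [208.0, 181.0]]
```

The seen and expected extents agree. The shaded lower rim, which the mask missed, is at row 258 in the picture against 257.8 expected. So the ring is flat, and I'll hand in.

```bash
python3 -c "
from rig import bot
print(bot.hand_in())"
```

```text
the job is handed in; nothing more can be done
None
```

The left bottle's cap was the loose one: I turned it about 25° anticlockwise, set the larger red tag flat on its shoulder, eased off the two firm caps with no sign of their bands turning, and handed the job in at about 22 s (no verdict returned).

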